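# Fit the strainer top on the cocktail shaker and uncover it for pouring

## Robot

A 7-joint arm with a two-finger parallel gripper is mounted at the origin on a cart in front of the work surface, level with it; the furniture and walls round the work are solid. World frame = base frame: x ahead of the robot, y to its left, z up, the work surface at z = 0. Lengths are in m, angles in rad, forces in N, time in s.
With the tool pointing down it reaches from about 0.425 to 0.925 m from the base axis. Payload 6.8 kg.
Tool frame: the origin (TCP) lies at the very end of the fingers, on their centre line; the grasp point (between the pads) lies 19 mm behind it; z points along the fingers, y is the line along which they close (so a half turn about z gives the same grasp; the last joint's range is limited). The gripper opens to 85 mm and grips with 20 to 120 N. Pads are 22 mm wide; open, the fingers measure 114 mm over their backs; the gripper's body (76 mm by 85 mm) begins 54 mm behind the grasp point. The pads swing forward as they close: fully open they stand 13 mm farther back than shut.
Start: joints at [-1.323, 0.477, 0.022, 1.555, -0.011, 1.109, -0.083], TCP at [0.235, 0.633, 0.231] pointing down, gripper open.
Joint ranges: [-2.96, 2.96], [-0.34, 2.1], [-1.41, 1.46], [0.24, 2.44], [-1.37, 4.51], [0.17, 1.92], [-2.96, 2.96]. Speed limits (rad/s): [2.39, 2.39, 3.14, 3.14, 3.14, 3.14, 3.14].

## Interface

Orientations are given as a unit quaternion [w, x, y, z].
In Python, from station import monitor, eyes, bot gives the robot as it stands.
- The arm moves only by the tool creep_tool, called after "Emit:" as a command line: name --pt "numbers of a row" for each row, then --argument value for the rest. Schema: {"type":"object","properties":{"moves":{"type":"object","properties":{"steps":{"type":"array","items":{"type":"array","items":{"type":"number"},"minItems":5,"maxItems":5},"minItems":1,"maxItems":20}},"additionalProperties":false,"required":["steps"]},"grip_n":{"type":"number"},"only":{"type":"string"},"quiet":{"type":"boolean"},"lines":{"type":"string"}},"required":["moves"],"additionalProperties":false}. moves is an object whose key "steps" holds a list of rows, 1 to 20 of them, each of 5 numbers: dx, dy, dz in m, then a turn about the tool's z in rad, then the opening from 0.0 (shut) to 1.0 (fully open); each row shifts and turns the commanded pose from where the row before left it, along the tool's axes as they then stand; what a row does not reach is not made up. A row lasts 1/10 s, in which the tool goes at most 0.05 m and 0.15 rad, less where a joint would pass 70% of its speed; a pose out of reach is approached as far as the arm can. The fingers move at their own pace and stop on an object; grip_n is the grip in N (left out, the last holds). Time passes only in rows, so rows that do not move let the fingers close. The tool returns the time, the measured TCP pose, the force, the opening and the grip force at its end. only (a regular expression) keeps the lines of the reply that match it, lines (a string "A,B") keeps lines A to B, and quiet returns only ok. Input that does not fit is refused with a message, and nothing moves.
- monitor.get_obs(): the state, without advancing time (a new reading comes with each control period).
- eyes.read_camera(name): name is "scene" or "side" or "wrist"; returns the picture (480x640x3 uint8, blue, green, red); there is no depth.
- eyes.camera_info(name): a dict with "vertical_fov" (degrees; the focal length in pixels is half the picture's height over the tangent of half this angle, whatever the lens; pixels are square), "cx", "cy" (the principal point, pixels), "view" (4x4, takes a point from world to camera coordinates); the wrist camera has in their place "hand_eye" (4x4, takes a point from camera to tool coordinates, whose origin is the TCP and whose axes are the flange's). Camera axes: x right, y up, looking along -z (the intrinsics and any distortion apply to the point x, -y, -z); pixel columns grow to the right and rows downward; lengths in m; the calibration is good to about 2 mm. A picture is of the moment at which its call begins: read the wrist's pose just before it. camera_info takes no time and is no camera call.
- bot.hand_in(): hands the job in; it is judged then, once.
The state is a dict: "t": time; "q": joint angles; "joint_vel": joint speeds; "joint_torque": joint torques, N m; "eef_pos": TCP position; "tool_rot": TCP orientation; "contact_force": force on the tool from outside, world axes, zero at the start; "torque": the same for the moment, N m; "gripper_width": opening from 0.0 (shut) to 1.0 (fully open); "grasp_force": force on a finger pad.
Only numpy, scipy, OpenCV 4.12 (cv2) and the standard library are available. Lean on these libraries where they do the work, as an engineer would, in place of code of your own. Each camera call takes 0.05 s, during which the arm holds its last target. There are 200 camera calls.

## Task

Ready the cocktail shaker for pouring: with the brass cap left on the strainer top so the spout stays covered, take the two together off their coaster and lower them gently into the open steel tin until the collar rests fully home on its rim. Then lift the brass cap alone straight off, leaving the strainer top seated, and finish while still holding the cap in the gripper, upright and still, some ten centimetres above where it sat. The tin stays standing where it is, and the glass, jigger, spoon, corks and amber bottle are left alone.

Things in the scene. Friction and masses are not known exactly. Their poses are not given: they have to be found in the camera images.
- shaker_tin: open steel shaker tin, loose, about 0.45 kg, weighted base, standing upright to the left or right of the lids: 125 mm tall, round, 49 mm across at the foot widening to 60 mm at the rim. Origin at the centre of its underside, z up; yaw has no meaning. The strainer top is fully home when its origin is 109 mm above the tin's origin, on the same axis.
- tin_mouth (a point): centre of the tin's open mouth, level with the rim, 125 mm above the tin's origin. The mouth is 55 mm across inside, wall 2.5 mm.
- strainer_top: steel strainer top (inner lid), loose, about 0.16 kg, upright on a fixed dark slate coaster 70 mm square, 8.5 mm thick. Origin at the centre of its underside, z up. From there: 0-16 mm skirt 51 mm across (lower 7 mm tapered in to 41), 2 mm to spare all round in the mouth; 16-28 mm collar; 28-40 mm shoulder narrowing from 58 to 37 mm; 40-56 mm spout 24 mm across.
- strainer_collar (a point): on the strainer top's axis at mid-height of its collar, 22 mm above its origin: the place to grip it. The collar is a straight round band 61 mm across, 12 mm tall; its underside rests on the tin's rim when home. Lifted by the collar, the strainer top carries the cap along.
- shaker_cap: brass cap (outer lid), loose, about 0.06 kg: an upside-down cup 28 mm tall, 34 mm across, 28 mm inside, the top 7 mm rounding in to 23 mm. Origin at the centre of its open lower rim, z up to its closed top. Sits over the spout, rim on the shoulder 40 mm above the strainer top's origin, held by its weight alone; free of the spout after 16 mm of straight lift.
- jigger: double-cone brass jigger, 44x44x90 mm, standing; origin at the centre of its underside. Bystander.
- bar_spoon: thin twisted brass bar spoon, 229x21x14 mm, lying near the front edge on the right; origin under its middle. Bystander.
- cork_0: wine cork, 23 mm thick, lying; origin under its middle. Bystander.
- cork_1: second wine cork, 23 mm thick, lying; origin under its middle. Bystander.
- cork_2: third wine cork, lying at the front edge before the sink, left of the glass; origin under its middle. Bystander.
- bitters: small round amber bottle with a black cap, 60x60x153 mm, standing on the right; origin at the centre of its underside. Bystander.
- glass: tall clear cut-glass tumbler, 64x64x150 mm, standing on its own dark coaster at the front edge before the sink; origin at the centre of its underside. Bystander.
Mind the look-alikes: they are no part of the job. What is shaped like the strainer_top but green is not meant.

How it is judged:
By the outcome, as a careful person would: the job done as asked, in the order asked, and still so for the second after the job is handed in, while the arm keeps its last pose, push and grip.
It also fails if it takes over 54 s, if anything falls off the work surface, if the arm or the gripper's body presses on something with over 40 N, if the wrist force passes 120 N, or if a joint passes its speed limit or range.

## Working session

There is one attempt and no reset: what is moved stays moved. The work goes in short steps, Python scripts to look and compute and a tool call to move; the robot and the scene stay as the last step left them, time stands still between calls to the robot, and variables do not carry over. Pictures are saved under pics/ and viewed, at most 10 in all, crops included, and the job is handed in when it is done.

```bash
mkdir -p pics; ls; python3 - <<'E'
from station import monitor, eyes, bot
import cv2,json
o=monitor.get_obs();print(o)
for n in("scene","side","wrist"):
    i=eyes.camera_info(n);print(n,i)
    cv2.imwrite(f"pics/{n}0.png",eyes.read_camera(n))
E
```

```text
pics
{'t': 0.0, 'q': array([-1.32308703,  0.47778668,  0.02234654,  1.55647898, -0.01151373,
        1.10926596, -0.08310899]), 'joint_vel': array([-7.66668472e-04,  8.72217357e-04,  1.56865086e-03,  1.48271139e-03,
       -7.84623043e-04,  2.21844871e-03, -4.37968940e-05]), 'joint_torque': array([-6.25561788e-04, -5.96433735e+01,  1.60685442e+00, -2.81193066e+01,
        1.22657191e-02,  9.22963925e-03, -4.78505427e-06]), 'eef_pos': array([0.23494271, 0.63215719, 0.2303232 ]), 'tool_rot': array([-9.82024993e-05,  1.76967535e-01,  9.84216273e-01, -9.00069789e-04]), 'contact_force': array([0.54291179, 0.50984234, 0.56824742]), 'torque': array([ 0.01943945,  0.07258034, -0.05402161]), 'grasp_force': 0.0, 'gripper_width': 1.0007251870351423}
scene {'vertical_fov': 47.17071326928731, 'cx': 314.61345315160736, 'cy': 244.50232981527378, 'view': array([[ 0.84219956, -0.53902833,  0.01218032, -0.56123034],
       [ 0.34679224,  0.55886351,  0.75326404, -0.21299674],
       [-0.4128378 , -0.6301746 ,  0.65760544, -1.25302536],
       [ 0.        ,  0.        ,  0.        ,  1.        ]])}
side {'vertical_fov': 54.75838887783798, 'cx': 320.3679733837244, 'cy': 231.61745976641492, 'view': array([[ 0.99817964, -0.05797655, -0.01661677, -0.5681871 ],
       [ 0.03838504,  0.39819445,  0.91649756, -0.04682138],
       [-0.04651866, -0.91546704,  0.39969503, -1.51427149],
       [ 0.        ,  0.        ,  0.        ,  1.        ]])}
wrist {'vertical_fov': 63.44003626605135, 'cx': 317.57555994380726, 'cy': 236.667879641976, 'hand_eye': array([[-1.46960748e-03,  9.65850903e-01,  2.59094334e-01,
         6.50751833e-02],
       [ 9.99998736e-01,  1.26224320e-03,  9.66701526e-04,
        -4.00113751e-04],
       [ 6.06649481e-04,  2.59095427e-01, -9.65851537e-01,
        -1.42316082e-01],
       [ 0.00000000e+00,  0.00000000e+00,  0.00000000e+00,
         1.00000000e+00]])}
```

View pics/scene0.png

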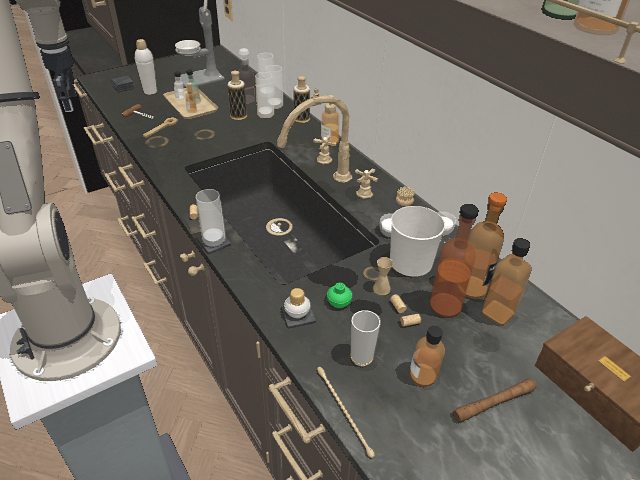

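View pics/side0.png

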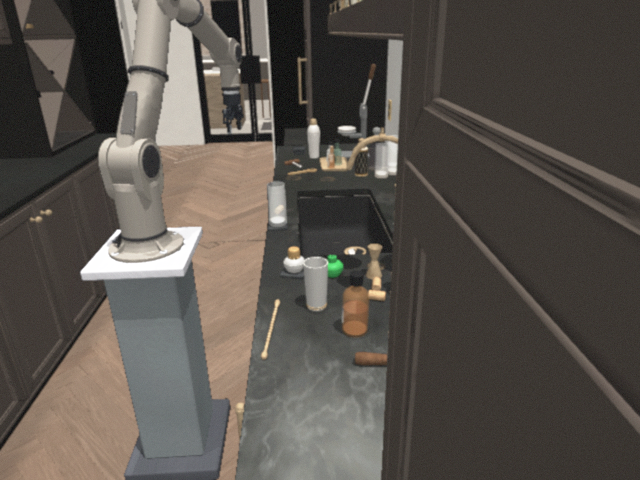

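Candidates: white-steel strainer with brass cap on the coaster at scene (297,305), chosen. Green look-alike at (340,295) is not it. For the tin: steel-grey cup at (365,338), chosen. The clear glass on its coaster is at (210,218) and the ice bucket at (415,240). Checking with one close crop.

```bash
cat > h.py <<'E'
import numpy as np, cv2
from station import monitor, eyes, bot
from scipy.spatial.transform import Rotation as R
def cam(n):
    i=eyes.camera_info(n); f=240/np.tan(np.radians(i["vertical_fov"]/2))
    if n=="wrist":
        o=monitor.get_obs(); T=np.eye(4); T[:3,:3]=R.from_quat(o["tool_rot"],scalar_first=True).as_matrix(); T[:3,3]=o["eef_pos"]
        M=T@i["hand_eye"]
    else: M=np.linalg.inv(i["view"])
    return f,i["cx"],i["cy"],M
def ray(c,u,v):
    f,cx,cy,M=c; d=M[:3,:3]@np.array([(u-cx)/f,-(v-cy)/f,-1]); return M[:3,3],d/np.linalg.norm(d)
def onz(c,u,v,z):
    o,d=ray(c,u,v); return o+d*(z-o[2])/d[2]
def tri(rs):
    A=sum(np.eye(3)-np.outer(d,d) for o,d in rs); b=sum((np.eye(3)-np.outer(d,d))@o for o,d in rs); return np.linalg.solve(A,b)
def proj(c,p):
    f,cx,cy,M=c; q=np.linalg.inv(M)@np.append(p,1); return np.array([cx+f*q[0]/-q[2],cy+f*q[1]/q[2]])
E
python3 - <<'E'
from h import *
a=cv2.imread("pics/scene0.png");b=cv2.imread("pics/side0.png")
A=cv2.resize(a[275:375,270:390],None,fx=4,fy=4,interpolation=cv2.INTER_CUBIC)
B=cv2.resize(b[235:335,265:345],None,fx=4,fy=4,interpolation=cv2.INTER_CUBIC)
cv2.imwrite("pics/crop1.png",np.hstack([A,B]))
s=cam("scene");d=cam("side")
print("cap top",tri([ray(s,297,291),ray(d,293,250)]))
print("rim",tri([ray(s,366,319),ray(d,316,262)]), onz(s,366,319,.125))
print("green",onz(s,340,287,.06))
E
```

```text
cap top [ 0.48261332 -0.20668869  0.06622437]
rim [ 0.53841473 -0.39518898  0.12034224] [ 0.53694092 -0.39747304  0.125     ]
green [ 0.58247661 -0.24129419  0.06      ]
```

View pics/crop1.png

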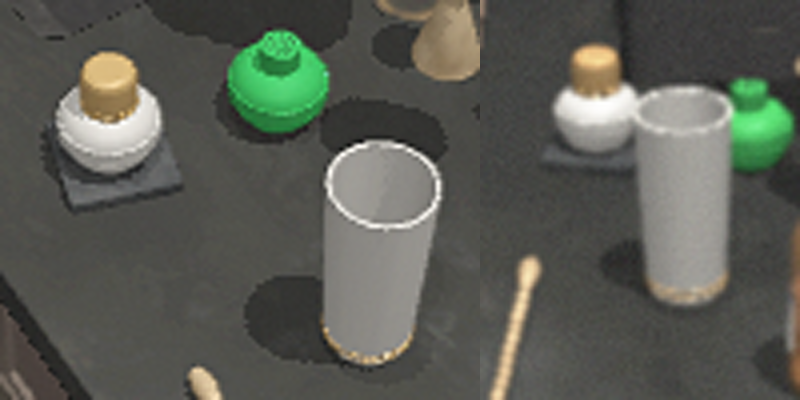

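The crop confirms it: white strainer top with brass cap on slate coaster (cap top at scene (297,291)), with the green look-alike beside it. The open steel tin's rim centre is at about (366,321) in the scene image. Next I check the clearance to the bystanders before crossing.

```bash
python3 - <<'E'
from h import *
s=cam("scene");d=cam("side")
print("faucet tip",tri([ray(s,283,143),ray(d,352,165)]))
print("faucet top",tri([ray(s,325,97),ray(d,385,137)]))
print("glass top",onz(s,209,194,.15),"bitters top",onz(s,434,331,.153))
print("cap top plane",onz(s,297.2,291,.0765),onz(d,293.5,247.5,.0765))
print("rim",onz(s,366,321.2,.125),tri([ray(s,366,321.2),ray(d,316,262.5)]))
E
```

```text
faucet tip [0.69655929 0.21381794 0.18774058]
faucet top [0.81384155 0.19012932 0.29816317]
glass top [0.43210265 0.14491442 0.15      ] bitters top [ 0.61574501 -0.51231937  0.153     ]
cap top plane [ 0.48152147 -0.21262397  0.0765    ] [ 0.48194903 -0.21744705  0.0765    ]
rim [ 0.53335251 -0.40229575  0.125     ] [ 0.53712701 -0.39825762  0.11933723]
```

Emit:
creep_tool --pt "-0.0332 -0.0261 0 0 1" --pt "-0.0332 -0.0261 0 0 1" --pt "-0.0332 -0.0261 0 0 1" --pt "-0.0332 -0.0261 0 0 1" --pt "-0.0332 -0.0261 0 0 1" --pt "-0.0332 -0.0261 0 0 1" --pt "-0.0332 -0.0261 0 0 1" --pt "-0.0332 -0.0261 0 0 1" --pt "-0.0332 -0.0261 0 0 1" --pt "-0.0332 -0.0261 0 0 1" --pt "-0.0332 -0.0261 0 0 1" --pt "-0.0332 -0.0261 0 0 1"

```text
refused: moves: the value is not of type 'object' (schema: type "object"). Nothing was moved.
```

Refused on format, not on reach. It needs an object with the rows under "steps".

Emit:
creep_tool --moves '{"steps": [[-0.0332, -0.0261, 0, 0, 1], [-0.0332, -0.0261, 0, 0, 1], [-0.0332, -0.0261, 0, 0, 1], [-0.0332, -0.0261, 0, 0, 1], [-0.0332, -0.0261, 0, 0, 1], [-0.0332, -0.0261, 0, 0, 1], [-0.0332, -0.0261, 0, 0, 1], [-0.0332, -0.0261, 0, 0, 1], [-0.0332, -0.0261, 0, 0, 1], [-0.0332, -0.0261, 0, 0, 1], [-0.0332, -0.0261, 0, 0, 1], [-0.0332, -0.0261, 0, 0, 1]]}'

```text
t: 1.35
eef_pos: [0.5, 0.1987, 0.2313]
tool_rot: [-0.0, 0.177, 0.984, 0.0]
contact_force: [0.1, 0.9, -0.6]
gripper_width: 1.002
grasp_force: 0.0
```

Emit:
creep_tool --moves '{"steps": [[-0.0147, -0.0425, 0, 0, 1], [-0.0147, -0.0425, 0, 0, 1], [-0.0147, -0.0425, 0, 0, 1], [-0.0147, -0.0425, 0, 0, 1], [-0.0147, -0.0425, 0, 0, 1], [-0.0147, -0.0425, 0, 0, 1], [-0.0147, -0.0425, 0, 0, 1], [-0.0147, -0.0425, 0, 0, 1], [-0.0147, -0.0425, 0, 0, 1], [-0.0147, -0.0425, 0, 0, 1], [0, 0, 0, 0, 1], [0, 0, 0, 0, 1]]}'

```text
t: 2.55
eef_pos: [0.4886, -0.2503, 0.231]
tool_rot: [-0.0, 0.178, 0.984, -0.0]
contact_force: [0.2, 0.7, -0.9]
gripper_width: 0.999
grasp_force: 0.0
```

```bash
python3 - <<'E'
from h import *
c=cam("wrist");im=eyes.read_camera("wrist");cv2.imwrite("pics/w1.png",im)
o=monitor.get_obs();print(o["eef_pos"],o["tool_rot"],o["q"])
print(proj(c,[.4815,-.213,.0765]),proj(c,[.535,-.4,.125]))
E
```

```text
[ 0.48908928 -0.24866731  0.23093887] [-3.82296531e-04  1.77018229e-01  9.84207460e-01  2.76652233e-04] [-0.03707591  0.28694231  0.48182325  1.88528431 -0.15620886  1.0069778
  1.72677987]
[360.6181076  193.66108604] [147.8702996  362.77764524]
```

View pics/w1.png

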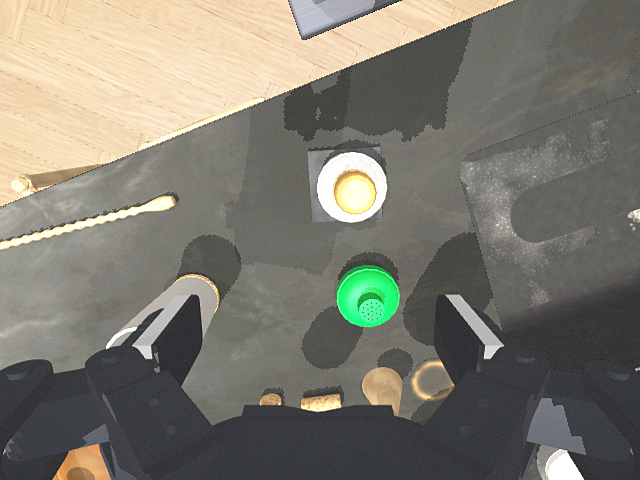

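The wrist view shows the strainer with cap at (355,187), the green look-alike at (368,297), and the tin partly behind the left finger at (180,310).

```bash
cat >> h.py <<'E'
def blob(im,mask,near):
    cs,_=cv2.findContours(mask.astype(np.uint8)*255,cv2.RETR_EXTERNAL,cv2.CHAIN_APPROX_NONE)
    cs=[c for c in cs if cv2.contourArea(c)>200]
    c=min(cs,key=lambda c:abs(cv2.pointPolygonTest(c,tuple(map(float,near)),True)) if cv2.pointPolygonTest(c,tuple(map(float,near)),False)<0 else 0)
    return cv2.fitEllipse(cv2.convexHull(c)),cv2.contourArea(c)
E
python3 - <<'E'
from h import *
c=cam("wrist");im=cv2.imread("pics/w1.png");h=cv2.cvtColor(im,cv2.COLOR_BGR2HSV)
gold=(h[...,1]>70)&(h[...,0]>8)&(h[...,0]<35)&(h[...,2]>110)
white=(h[...,1]<60)&(h[...,2]>140)
roi=np.zeros(gold.shape,bool);roi[140:235,300:400]=1
e1=blob(im,gold&roi,(355,190));e2=blob(im,(white|gold)&roi,(352,187))
print(e1,e2)
f=c[0]
print(onz(c,*e1[0][0],.0765),onz(c,*e1[0][0],.060),onz(c,*e2[0][0],.0335),onz(c,*e2[0][0],.0305))
for e,z in((e1,.0625),(e2,.0335)):
    p=onz(c,*e[0][0],z); dep=-(np.linalg.inv(c[3])@np.append(p,1))[2]
    print("diam",[a*dep/f for a in e[0][1]])
cv2.imwrite("pics/m.png",np.hstack([(gold&roi)*255,((white|gold)&roi)*255]).astype(np.uint8)[130:240])
E
```

```text
(((354.1579284667969, 191.41848754882812), (42.82109069824219, 45.37381362915039), 154.13478088378906), 1464.0) (((345.2481689453125, 184.57809448242188), (74.28975677490234, 87.85102844238281), 120.58213806152344), 4120.5)
[ 0.47851245 -0.21540807  0.0765    ] [ 0.4813179  -0.21479342  0.06      ] [ 0.47742151 -0.21914174  0.0335    ] [ 0.47785742 -0.21907709  0.0305    ]
diam [np.float64(0.03440783423154865), np.float64(0.03645901195760708)]
diam [np.float64(0.06496694771491231), np.float64(0.07682638117676165)]
```

```bash
python3 - <<'E'
from h import *
c=cam("wrist");im=cv2.imread("pics/w1.png");h=cv2.cvtColor(im,cv2.COLOR_BGR2HSV)
gold=(h[...,1]>70)&(h[...,0]>8)&(h[...,0]<35)&(h[...,2]>110)
roi=np.zeros(gold.shape,bool);roi[140:235,300:400]=1
for t in(170,190,205):
    w=(h[...,1]<60)&(h[...,2]>t)
    e=blob(im,(w|gold)&roi,(352,187));p=onz(c,*e[0][0],.0325);dep=-(np.linalg.inv(c[3])@np.append(p,1))[2]
    print(t,e,p,[a*dep/c[0] for a in e[0][1]])
E
```

```text
170 (((351.41851806640625, 186.8335418701172), (69.53948211669922, 70.81818389892578), 36.69099044799805), 3776.5) [ 0.48133011 -0.21470109  0.0325    ] [np.float64(0.06108313871393359), np.float64(0.062206344063758044)]
190 (((351.4162292480469, 186.9300079345703), (69.11042785644531, 70.7475357055664), 41.9843635559082), 3754.0) [ 0.48140952 -0.21473085  0.0325    ] [np.float64(0.06071015812770589), np.float64(0.06214827795238269)]
205 (((351.3979187011719, 186.93116760253906), (69.08183288574219, 70.73754119873047), 40.6395378112793), 3749.0) [ 0.48140486 -0.21474625  0.0325    ] [np.float64(0.06068508624735932), np.float64(0.062139546813574274)]
```

Emit:
creep_tool --moves '{"steps": [[-0.0239, -0.0314, -0.01, 0, 1], [-0.0239, -0.0314, -0.01, 0, 1], [-0.0239, -0.0314, -0.01, 0, 1], [-0.0239, -0.0314, -0.01, 0, 1], [0, 0, 0, 0, 1], [0, 0, 0, 0, 1], [0, 0, 0, 0, 1]]}'

```text
t: 3.3
eef_pos: [0.5356, -0.3976, 0.2705]
tool_rot: [-0.001, 0.176, 0.984, 0.001]
contact_force: [-0.5, -0.3, -0.2]
gripper_width: 1.003
grasp_force: 0.0
```

```bash
python3 - <<'E'
from h import *
c=cam("wrist");im=eyes.read_camera("wrist");cv2.imwrite("pics/w2.png",im)
o=monitor.get_obs();print(o["eef_pos"])
s=cam("scene");a=cv2.imread("pics/scene0.png");h=cv2.cvtColor(a,cv2.COLOR_BGR2HSV)
print(proj(c,[.535,-.4,.125]))
E
```

```text
[ 0.53562902 -0.3976423   0.27068235]
[314.8861686  221.80296994]
```

View pics/w2.png

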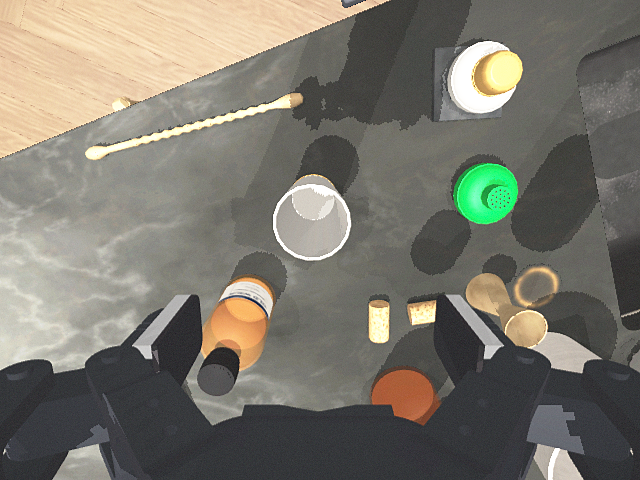

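The wrist view shows the tin rim centred at about (312,222), the bitters bottle at (235,325), the corks at (378,320) and (422,312), and the strainer at (487,75). Fitting the rim.

```bash
python3 - <<'E'
from h import *
c=cam("wrist");im=cv2.imread("pics/w2.png");h=cv2.cvtColor(im,cv2.COLOR_BGR2HSV)
roi=np.zeros(h.shape[:2],bool);roi[175:270,265:360]=1
for t in(215,230,240):
    m=(h[...,1]<40)&(h[...,2]>t)&roi
    pts=np.argwhere(m)[:,::-1].astype(float)
    # outermost ring pixel per angle
    x0=np.array([312,221.]);d=pts-x0;r=np.hypot(*d.T);k=r>33;
    e=cv2.fitEllipse(pts[k].astype(np.float32));p=onz(c,*e[0],.125);dep=-(np.linalg.inv(c[3])@np.append(p,1))[2]
    print(t,k.sum(),e,p,[a*dep/c[0] for a in e[1]])
gold=(h[...,1]>70)&(h[...,0]>8)&(h[...,0]<35)&(h[...,2]>110)
roi[:]=0;roi[30:118,435:535]=1
e=cv2.fitEllipse(np.argwhere((h[...,1]<60)&(h[...,2]>190)&roi)[:,::-1].astype(np.float32))
print(e)
E
```

```text
215 823 ((311.309326171875, 221.94529724121094), (72.8749771118164, 74.96260833740234), 93.87761688232422) [ 0.53421698 -0.4026595   0.125     ] [np.float64(0.055398828121772326), np.float64(0.05698582448227105)]
230 783 ((311.2720947265625, 221.950439453125), (72.87702941894531, 75.02159881591797), 95.99272155761719) [ 0.53421091 -0.40268745  0.125     ] [np.float64(0.05540057647496512), np.float64(0.05703086220189635)]
240 753 ((311.2663269042969, 221.91795349121094), (72.97380065917969, 75.03221893310547), 95.46292877197266) [ 0.53418569 -0.40268268  0.125     ] [np.float64(0.05547291384772272), np.float64(0.05703767350859559)]
((484.9988098144531, 76.53154754638672), (55.849281311035156, 66.07305908203125), 41.46015167236328)
```

Emit:
creep_tool --moves '{"steps": [[0.0229, 0.0305, 0, 0, 1], [0.0229, 0.0305, 0, 0, 1], [0.0229, 0.0305, 0, 0, 1], [0.0229, 0.0305, 0, 0, 1], [0.0229, 0.0305, 0, 0, 1], [0, 0, 0.03, 0, 1], [0, 0, 0.03, 0, 1], [0, 0, 0.03, 0, 1], [0, 0, 0.03, 0, 1], [0, 0, 0, 0, 1], [0, 0, 0, 0, 1], [0, 0, 0, 0, 1], [0, 0, 0, 0, 1]]}'

```text
t: 4.65
eef_pos: [0.4819, -0.2176, 0.1529]
tool_rot: [0.001, 0.177, 0.984, 0.0]
contact_force: [0.6, 0.3, 0.3]
gripper_width: 0.998
grasp_force: 0.0
```

```bash
python3 - <<'E'
from h import *
c=cam("wrist");im=eyes.read_camera("wrist");cv2.imwrite("pics/w3.png",im)
o=monitor.get_obs();T=R.from_quat(o["tool_rot"],scalar_first=True).as_matrix()
print(o["eef_pos"], T.T@(np.array([.4813,-.2147,.009])-o["eef_pos"]))
h=cv2.cvtColor(im,cv2.COLOR_BGR2HSV);print(proj(c,[.4813,-.2147,.0325]),proj(c,[.4813,-.2147,.0765]))
gold=(h[...,1]>70)&(h[...,0]>8)&(h[...,0]<35)&(h[...,2]>110)
u,v=proj(c,[.4813,-.2147,.05]).astype(int)
roi=np.zeros(gold.shape,bool);roi[max(v-80,0):v+80,u-80:u+80]=1
w=(h[...,1]<60)&(h[...,2]>190)
e=blob(im,(w|gold)&roi,(u,v));p=onz(c,*e[0][0],.0325);dep=-(np.linalg.inv(c[3])@np.append(p,1))[2]
print(e,p,[a*dep/c[0] for a in e[0][1]])
E
```

```text
[ 0.48173601 -0.21755912  0.1526812 ] [0.0017623  0.00244565 0.14367868]
[321.97203016 226.5028864 ] [322.79510914 244.25850497]
(((319.1647033691406, 226.6793975830078), (86.90825653076172, 88.03104400634766), 91.88419342041016), 5840.0) [ 0.48073587 -0.21657383  0.0325    ] [np.float64(0.06046626609128976), np.float64(0.061247443495748635)]
```

View pics/w3.png

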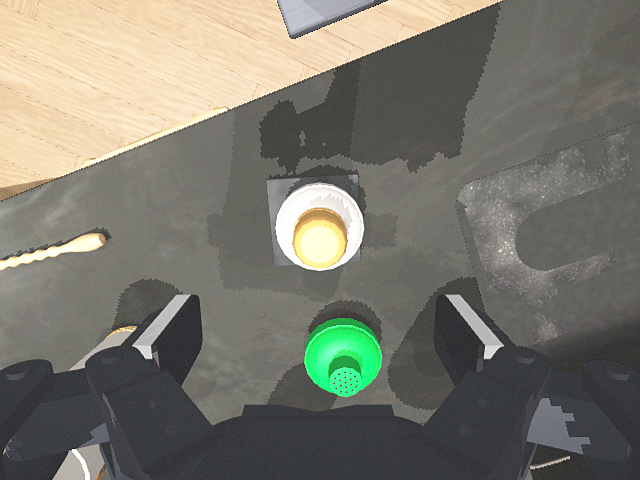

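Strainer and cap sit at (319,227), centred between the fingertips (201 and 437, midpoint 319). Descending.

Emit:
creep_tool --moves '{"steps": [[0.001, 0, 0.03, 0, 1], [0, 0, 0.03, 0, 1], [0, 0, 0.03, 0, 1], [0, 0, 0.02, 0, 1], [0, 0, 0.015, 0, 1], [0, 0, 0.01, 0, 1], [0, 0, 0.007, 0, 1], [0, 0, 0, 0, 1], [0, 0, 0, 0, 1], [0, 0, 0, 0, 1]]}' --grip_n 40

```text
t: 5.7
eef_pos: [0.4805, -0.2173, 0.01]
tool_rot: [0.001, 0.177, 0.984, -0.0]
contact_force: [0.6, 0.3, -0.5]
gripper_width: 0.999
grasp_force: 0.0
```

```bash
python3 - <<'E'
from h import *
im=eyes.read_camera("side");s=eyes.read_camera("wrist")
cv2.imwrite("pics/g1.png",np.hstack([cv2.resize(im[200:300,240:350],None,fx=4,fy=4,interpolation=2),cv2.resize(s[140:480,160:480],(360,400))]))
print(monitor.get_obs()["eef_pos"])
E
```

```text
[ 0.48038827 -0.21717889  0.00989402]
```

View pics/g1.png

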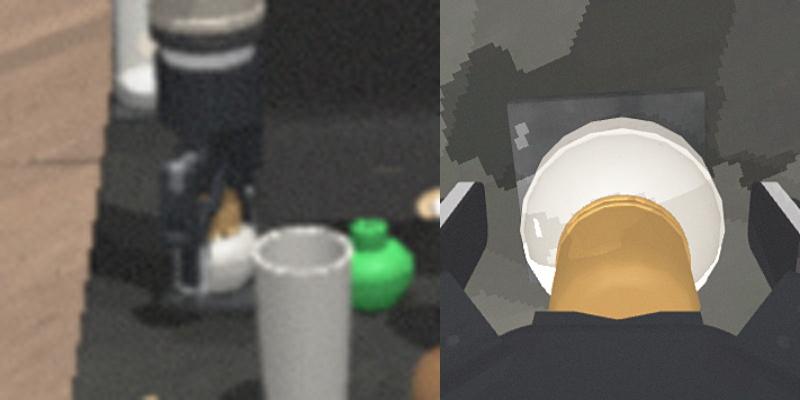

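Fingers straddle the strainer evenly (collar edges at crop 522 and 723, fingers at 487 and 750) and the cap is clear of the palm. Closing, then a small test lift.

Emit:
creep_tool --moves '{"steps": [[0, 0, 0, 0, 0.5], [0, 0, 0, 0, 0.5], [0, 0, 0, 0, 0.5], [0, 0, 0, 0, 0.5], [0, 0, 0, 0, 0.5], [0, 0, 0, 0, 0.5], [0, 0, 0, 0, 0.5], [0, 0, 0, 0, 0.5]]}' --grip_n 40

```text
t: 6.6
eef_pos: [0.4802, -0.2169, 0.0099]
tool_rot: [0.0, 0.177, 0.984, 0.0]
contact_force: [-1.5, 2.1, 7.2]
gripper_width: 0.701
grasp_force: 41.5
```

Emit:
creep_tool --moves '{"steps": [[0, 0, -0.003, 0, 0.5], [0, 0, -0.005, 0, 0.5], [0, 0, -0.007, 0, 0.5], [0, 0, -0.01, 0, 0.5], [0, 0, -0.01, 0, 0.5], [0, 0, 0, 0, 0.5], [0, 0, 0, 0, 0.5]]}'

```text
t: 7.3
eef_pos: [0.4802, -0.217, 0.0447]
tool_rot: [0.0, 0.177, 0.984, 0.0]
contact_force: [-0.4, 0.2, -3.3]
gripper_width: 0.698
grasp_force: 43.6
```

```bash
python3 - <<'E'
from h import *
im=eyes.read_camera("side");s=eyes.read_camera("wrist");cv2.imwrite("pics/w5.png",s)
cv2.imwrite("pics/g2.png",np.hstack([cv2.resize(im[190:290,240:350],None,fx=4,fy=4,interpolation=2),cv2.resize(s[140:480,160:480],(360,400))]))
E
```

```text
(no output)
```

View pics/g2.png

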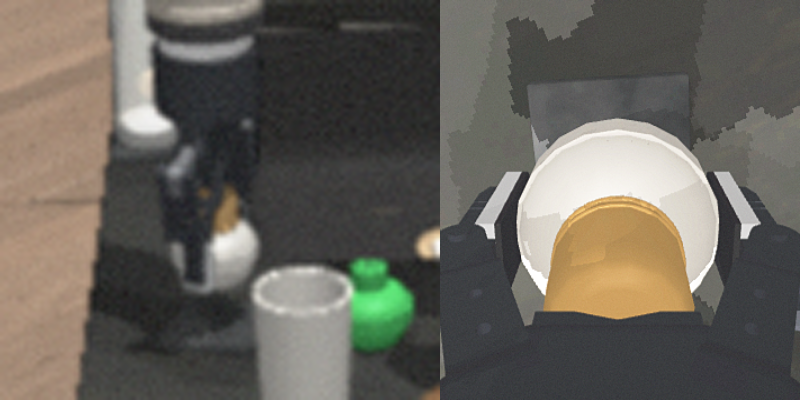

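Held and lifted level, with the coaster empty below at crop (605,110) and the cap still on. Lift on and stop beside the tin to re-measure its rim with several pose readings.

Emit:
creep_tool --moves '{"steps": [[0, 0, -0.015, 0, 0.5], [0, 0, -0.025, 0, 0.5], [0, 0, -0.03, 0, 0.5], [0, 0, -0.03, 0, 0.5], [0, 0, -0.03, 0, 0.5], [0, 0, -0.03, 0, 0.5], [0, 0, -0.03, 0, 0.5], [0, 0, -0.02, 0, 0.5], [0, 0, -0.005, 0, 0.5], [0, 0, 0, 0, 0.5]]}'

```text
t: 8.4
eef_pos: [0.4799, -0.217, 0.2591]
tool_rot: [0.0, 0.177, 0.984, 0.0]
contact_force: [0.2, -0.5, -4.3]
gripper_width: 0.695
grasp_force: 44.1
```

Emit:
creep_tool --moves '{"steps": [[-0.0100, -0.0095, 0, 0, 0.5], [-0.0205, -0.0194, 0, 0, 0.5], [-0.0205, -0.0194, 0, 0, 0.5], [-0.0205, -0.0194, 0, 0, 0.5], [-0.0205, -0.0194, 0, 0, 0.5], [-0.0205, -0.0194, 0, 0, 0.5], [-0.0205, -0.0194, 0, 0, 0.5], [-0.0205, -0.0194, 0, 0, 0.5], [-0.0100, -0.0095, 0, 0, 0.5], [0, 0, 0, 0, 0.5], [0, 0, 0, 0, 0.5], [0, 0, 0, 0, 0.5]]}'

```text
t: 9.6
eef_pos: [0.579, -0.4183, 0.2582]
tool_rot: [-0.001, 0.177, 0.984, 0.001]
contact_force: [-0.1, -0.0, -1.6]
gripper_width: 0.695
grasp_force: 44.1
```

```bash
cat >> h.py <<'E'
def rim(n,near,c,z=.125,rad=.03):
    im=eyes.read_camera(n);h=cv2.cvtColor(im,cv2.COLOR_BGR2HSV)
    m=((h[...,1]<40)&(h[...,2]>215))
    f=c[0];e=None;ctr=np.array(near,float)
    for it in range(6):
        p=onz(c,*ctr,z);th=np.linspace(0,2*np.pi,72)
        ring=np.array([proj(c,p+rad*np.array([np.cos(t),np.sin(t),0])) for t in th])
        pts=np.argwhere(m)[:,::-1].astype(float)
        d=np.abs(np.linalg.norm(np.array([onz(c,*q,z) for q in pts[np.hypot(*(pts-ctr).T)<80]])-p,axis=1)-.0288)
        k=pts[np.hypot(*(pts-ctr).T)<80][d<.004]
        e=cv2.fitEllipse(k.astype(np.float32));ctr=np.array(e[0])
    return im,e,onz(c,*ctr,z),len(k)
E
python3 - <<'E'
from h import *
P=[];S=[]
for i in range(4):
    c=cam("wrist");o=monitor.get_obs()["eef_pos"]
    im,e,p,n=rim("wrist",proj(c,[.5342,-.4026,.125]),c);P.append(p);S.append(o);print(e,n,p,o)
cv2.imwrite("pics/w6.png",im);print(np.mean(P,0),np.mean(S,0))
E
```

```text
((317.2964782714844, 158.91558837890625), (81.54322814941406, 83.14544677734375), 5.074638843536377) 760 [ 0.53415864 -0.40243966  0.125     ] [ 0.57895846 -0.41832631  0.25815191]
((317.07427978515625, 158.56329345703125), (81.5107192993164, 83.02400970458984), 6.845871925354004) 741 [ 0.5341259  -0.40249388  0.125     ] [ 0.57909542 -0.41826601  0.25863279]
((317.03857421875, 158.23146057128906), (81.43213653564453, 82.80911254882812), 6.208828449249268) 745 [ 0.53417986 -0.40243406  0.125     ] [ 0.57927751 -0.41821053  0.25903528]
((317.1311950683594, 158.00985717773438), (81.30803680419922, 82.86780548095703), 4.318521976470947) 748 [ 0.53414206 -0.40245832  0.125     ] [ 0.57931646 -0.41831389  0.25923469]
[ 0.53415161 -0.40245648  0.125     ] [ 0.57916196 -0.41827918  0.25876367]
```

View pics/w6.png

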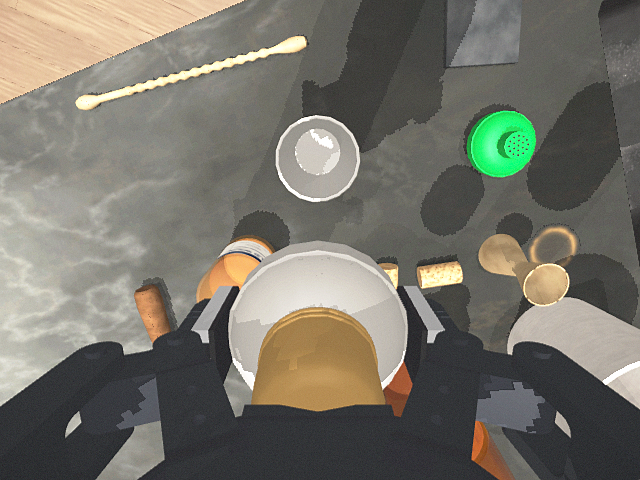

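The picture shows the tin rim at (317,158) and the held collar spanning u=230 to 408, with its front edge at v≈242. Now I work out the grip offset along tool x and the move to the tin.

```bash
python3 - <<'E'
from h import *
f,cx,cy,M=cam("wrist");H=eyes.camera_info("wrist")["hand_eye"];c=(f,cx,cy,H)
im=cv2.imread("pics/w6.png");h=cv2.cvtColor(im,cv2.COLOR_BGR2HSV)
for u in(300,319,335):
    col=h[225:260,u,:];print(u,[225+i for i in range(35) if col[i,1]<60 and col[i,2]>150][:3])
for dx in(-.003,0,.003):
    print(dx,[proj(c,[dx+.0305,0,z]).round(1) for z in(-.0146,-.0206,-.0266)],[proj(c,[dx,s*.0305,-.0246]).round(1) for s in(1,-1)])
o=monitor.get_obs();print(o["eef_pos"]);T=R.from_quat(o["tool_rot"],scalar_first=True).as_matrix()
print(T.T@(np.array([.5342,-.4025,.20])-o["eef_pos"]))
E
```

```text
300 [243, 244, 245]
319 [241, 242, 243]
335 [243, 244, 245]
-0.003 [array([319.1, 246. ]), array([319.2, 251.2]), array([319.3, 256.8])] [array([409.5, 340.8]), array([229.1, 341. ])]
0 [array([319.1, 237.6]), array([319.2, 242.4]), array([319.3, 247.6])] [array([410. , 332.8]), array([228.6, 333. ])]
0.003 [array([319.1, 229. ]), array([319.2, 233.5]), array([319.3, 238.3])] [array([410.5, 324.7]), array([228. , 324.9])]
[ 0.57935398 -0.41843432  0.25945078]
[ 0.04788659 -0.00078088  0.05944278]
```

Emit:
creep_tool --moves '{"steps": [[0.012, -0.0008, 0, 0, 0.5], [0.0247, 0, 0, 0, 0.5], [0.012, 0, 0, 0, 0.5], [0, 0, 0.015, 0, 0.5], [0, 0, 0.03, 0, 0.5], [0, 0, 0.03, 0, 0.5], [0, 0, 0.025, 0, 0.5], [0, 0, 0.015, 0, 0.5], [0, 0, 0.005, 0, 0.5], [0, 0, 0, 0, 0.5], [0, 0, 0, 0, 0.5], [0, 0, 0, 0, 0.5]]}'

```text
t: 11.0
eef_pos: [0.5341, -0.4036, 0.1407]
tool_rot: [0.001, 0.177, 0.984, -0.0]
contact_force: [0.2, -0.1, -2.7]
gripper_width: 0.699
grasp_force: 44.2
```

```bash
python3 - <<'E'
from h import *
P=[]
for i in range(2):
    s=eyes.read_camera("scene");P.append(monitor.get_obs()["eef_pos"])
    d=eyes.read_camera("side");P.append(monitor.get_obs()["eef_pos"])
p=np.mean(P,0);print(p)
A=cv2.resize(s[240:380,310:430],(400,467),interpolation=2);B=cv2.resize(d[195:335,255:375],(400,467),interpolation=2)
cv2.imwrite("pics/a1.png",np.hstack([A,B]))
E
```

```text
[ 0.53377967 -0.4032577   0.1402729 ]
```

View pics/a1.png

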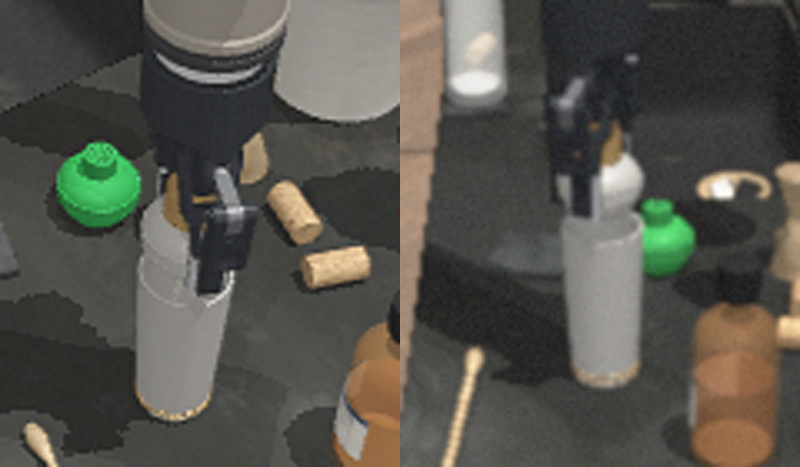

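Aligned over the mouth in both views: strainer above rim at left crop (185,260) and right crop (603,215). Lowering slowly with a small correction.

Emit:
creep_tool --moves '{"steps": [[0.0005, 0.0008, 0, 0, 0.5], [0, 0, 0.003, 0, 0.5], [0, 0, 0.003, 0, 0.5], [0, 0, 0.003, 0, 0.5], [0, 0, 0.003, 0, 0.5], [0, 0, 0.003, 0, 0.5], [0, 0, 0.003, 0, 0.5], [0, 0, 0, 0, 0.5], [0, 0, 0, 0, 0.5]]}'

```text
t: 12.1
eef_pos: [0.5331, -0.402, 0.1212]
tool_rot: [-0.0, 0.177, 0.984, 0.0]
contact_force: [-0.5, 0.3, -3.0]
gripper_width: 0.694
grasp_force: 44.2
```

Emit:
creep_tool --moves '{"steps": [[0, 0, 0.002, 0, 0.5], [0, 0, 0.002, 0, 0.5], [0, 0, 0.002, 0, 0.5], [0, 0, 0.001, 0, 0.5], [0, 0, 0, 0, 0.5], [0, 0, 0, 0, 0.5]]}'

```text
t: 12.7
eef_pos: [0.5333, -0.4019, 0.1143]
tool_rot: [0.0, 0.177, 0.984, 0.0]
contact_force: [0.8, -0.2, -3.1]
gripper_width: 0.696
grasp_force: 44.2
```

Entering freely, no side force. Expected home is TCP z≈0.110.

Emit:
creep_tool --moves '{"steps": [[0, 0, 0.001, 0, 0.5], [0, 0, 0.001, 0, 0.5], [0, 0, 0.001, 0, 0.5], [0, 0, 0, 0, 0.5], [0, 0, 0, 0, 0.5]]}'

```text
t: 13.2
eef_pos: [0.5332, -0.402, 0.1112]
tool_rot: [0.0, 0.177, 0.984, 0.0]
contact_force: [0.1, -0.4, -2.2]
gripper_width: 0.695
grasp_force: 44.2
```

Emit:
creep_tool --moves '{"steps": [[0, 0, 0.001, 0, 0.5], [0, 0, 0, 0, 0.5], [0, 0, 0, 0, 0.5]]}'

```text
t: 13.5
eef_pos: [0.5334, -0.4021, 0.1106]
tool_rot: [0.0, 0.177, 0.984, -0.0]
contact_force: [0.5, 0.2, 0.3]
gripper_width: 0.695
grasp_force: 44.4
```

Emit:
creep_tool --moves '{"steps": [[0, 0, 0.0005, 0, 0.5], [0, 0, 0, 0, 0.5], [0, 0, 0, 0, 0.5]]}'

```text
t: 13.8
eef_pos: [0.5336, -0.4022, 0.1106]
tool_rot: [0.001, 0.177, 0.984, -0.0]
contact_force: [-0.3, 1.1, 5.5]
gripper_width: 0.696
grasp_force: 44.8
```

Upward force appears at z=0.1106, which matches the expected home height. Releasing and rising to cap height.

Emit:
creep_tool --moves '{"steps": [[0, 0, 0, 0, 0.8], [0, 0, 0, 0, 0.9], [0, 0, 0, 0, 1], [0, 0, 0, 0, 1], [0, 0, 0, 0, 1], [0, 0, 0, 0, 1], [0, 0, -0.01, 0, 1], [0, 0, -0.015, 0, 1], [0, 0, -0.015, 0, 1], [0, 0, -0.02, 0, 1], [0, 0, -0.02, 0, 1], [0, 0, 0, 0, 1], [0, 0, 0, 0, 1], [0, 0, 0, 0, 1]]}'

```text
t: 15.2
eef_pos: [0.5329, -0.4016, 0.1894]
tool_rot: [-0.0, 0.177, 0.984, 0.0]
contact_force: [-0.2, 0.8, 0.2]
gripper_width: 1.002
grasp_force: 0.0
```

```bash
python3 - <<'E'
from h import *
H=eyes.camera_info("wrist")["hand_eye"]
for i in range(3):
    c=cam("wrist");o=monitor.get_obs();im=eyes.read_camera("wrist");h=cv2.cvtColor(im,cv2.COLOR_BGR2HSV)
    cols=[];T=c[3]@np.linalg.inv(H)
    # strainer white silhouette: per-row extents in the region
    w=(h[...,1]<60)&(h[...,2]>150);g=(h[...,1]>70)&(h[...,0]>8)&(h[...,0]<35)&(h[...,2]>90)
    roi=np.zeros(w.shape,bool);roi[100:400,220:420]=1
    n=proj(c,[.5342,-.4025,.135])
    e=blob(im,(w|g)&roi,n);eg=blob(im,g&roi,proj(c,[.5342,-.4025,.163]))
    t=lambda q:(np.linalg.inv(T)@np.append(q,1))[:3].round(4)
    p=onz(c,*e[0][0],.133);pg=onz(c,*eg[0][0],.163)
    dep=-(np.linalg.inv(c[3])@np.append(p,1))[2]
    print(o["eef_pos"].round(4),"collar",p.round(4),t(p),[round(a*dep/c[0],4) for a in e[0][1]],"cap",pg.round(4),t(pg),eg[0][0],eg[0][1])
cv2.imwrite("pics/w7.png",im);cv2.imwrite("pics/s7.png",eyes.read_camera("side"))
E
```

```text
[ 0.5329 -0.4016  0.1894] collar [ 0.5303 -0.4018  0.133 ] [ 0.0023 -0.0011  0.0564] [np.float64(0.0605), np.float64(0.0713)] cap [ 0.5327 -0.4021  0.163 ] [-0.     -0.0006  0.0264] (317.67279052734375, 277.9975891113281) (75.86336517333984, 85.35565948486328)
[ 0.5327 -0.4015  0.1891] collar [ 0.5304 -0.4016  0.133 ] [ 0.0021 -0.0009  0.0561] [np.float64(0.0602), np.float64(0.0718)] cap [ 0.5327 -0.4021  0.163 ] [-0.0002 -0.0006  0.0261] (317.67779541015625, 278.7247619628906) (75.5267333984375, 85.98516082763672)
[ 0.5327 -0.4016  0.189 ] collar [ 0.5303 -0.4017  0.133 ] [ 0.0021 -0.001   0.056 ] [np.float64(0.0603), np.float64(0.0719)] cap [ 0.5327 -0.4021  0.163 ] [-0.0002 -0.0005  0.026 ] (317.7703552246094, 278.8127746582031) (75.553955078125, 85.95503234863281)
```

Cap centred between fingers to 0.6 mm. Lowering to grip its straight wall just above the shoulder.

Emit:
creep_tool --moves '{"steps": [[0, -0.0005, 0.015, 0, 1], [0, 0, 0.012, 0, 1], [0, 0, 0.008, 0, 1], [0, 0, 0.003, 0, 1], [0, 0, 0, 0, 1], [0, 0, 0, 0, 1], [0, 0, 0, 0, 1]]}' --grip_n 25

```text
t: 16.1
eef_pos: [0.5332, -0.4027, 0.1524]
tool_rot: [0.0, 0.177, 0.984, -0.0]
contact_force: [0.0, -0.2, -1.4]
gripper_width: 1.003
grasp_force: 0.0
```

Emit:
creep_tool --moves '{"steps": [[0, 0, 0, 0, 0.55], [0, 0, 0, 0, 0.55], [0, 0, 0, 0, 0.55], [0, 0, 0, 0, 0.55], [0, 0, 0, 0, 0.55], [0, 0, 0, 0, 0.2], [0, 0, 0, 0, 0.2], [0, 0, 0, 0, 0.2], [0, 0, 0, 0, 0.2], [0, 0, 0, 0, 0.2], [0, 0, 0, 0, 0.2]]}' --grip_n 25

```text
t: 17.2
eef_pos: [0.5331, -0.4025, 0.1519]
tool_rot: [0.0, 0.177, 0.984, -0.0]
contact_force: [1.3, 0.5, 2.2]
gripper_width: 0.393
grasp_force: 25.0
```

Gripped at 33.4 mm (cap is 34). Straight lift, slow at first, 10 cm in total.

Emit:
creep_tool --moves '{"steps": [[0, 0, -0.002, 0, 0.2], [0, 0, -0.003, 0, 0.2], [0, 0, -0.003, 0, 0.2], [0, 0, -0.004, 0, 0.2], [0, 0, -0.004, 0, 0.2], [0, 0, -0.004, 0, 0.2], [0, 0, -0.01, 0, 0.2], [0, 0, -0.015, 0, 0.2], [0, 0, -0.02, 0, 0.2], [0, 0, -0.02, 0, 0.2], [0, 0, -0.01, 0, 0.2], [0, 0, -0.005, 0, 0.2], [0, 0, 0, 0, 0.2], [0, 0, 0, 0, 0.2], [0, 0, 0, 0, 0.2], [0, 0, 0, 0, 0.2]]}'

```text
t: 18.8
eef_pos: [0.5327, -0.4022, 0.2509]
tool_rot: [-0.001, 0.177, 0.984, 0.0]
contact_force: [-0.3, 0.9, 0.1]
gripper_width: 0.393
grasp_force: 25.0
```

```bash
python3 - <<'E'
from h import *
s=cam("scene");d=cam("side");C=dict(scene=s,side=d)
for n in("scene","side"):
    im=eyes.read_camera(n);cv2.imwrite(f"pics/f_{n}.png",im);h=cv2.cvtColor(im,cv2.COLOR_BGR2HSV)
    old=cv2.imread(f"pics/{n}0.png");ho=cv2.cvtColor(old,cv2.COLOR_BGR2HSV)
    c=C[n];b=np.array([.5342,-.4025])
    q=lambda z:proj(c,[*b,z])
    print(n,"exp spout top",q(.165).round(1),"rim",q(.125).round(1),"cap",q(.265).round(1))
    x,y0,y1=int(q(.14)[0]),int(q(.28)[1]),int(q(.1)[1])
    g=(h[...,1]>70)&(h[...,0]>8)&(h[...,0]<35)&(h[...,2]>70)
    w=(h[...,1]<50)&(h[...,2]>120)
    for y in range(y0,y1+1,2):
        r=slice(x-30,x+31);gi=np.flatnonzero(g[y,r]);wi=np.flatnonzero(w[y,r])
        print(y,"g",(gi.min()+x-30,gi.max()+x-30,len(gi)) if len(gi) else "-","w",(wi.min()+x-30,wi.max()+x-30,len(wi)) if len(wi) else "-")
E
```

```text
scene exp spout top [367.9 308. ] rim [366.4 321.1] cap [371.8 272.4]
266 g (np.int64(364), np.int64(391), 7) w (np.int64(392), np.int64(396), 5)
268 g (np.int64(362), np.int64(390), 8) w (np.int64(361), np.int64(396), 4)
270 g (np.int64(362), np.int64(368), 7) w (np.int64(396), np.int64(396), 1)
272 g (np.int64(362), np.int64(367), 6) w -
274 g (np.int64(361), np.int64(367), 7) w (np.int64(369), np.int64(370), 2)
276 g (np.int64(361), np.int64(386), 8) w (np.int64(368), np.int64(370), 3)
278 g (np.int64(360), np.int64(387), 16) w (np.int64(368), np.int64(379), 4)
280 g (np.int64(361), np.int64(387), 12) w (np.int64(368), np.int64(379), 4)
282 g (np.int64(363), np.int64(388), 13) w (np.int64(368), np.int64(369), 2)
284 g (np.int64(366), np.int64(388), 11) w (np.int64(368), np.int64(378), 3)
286 g (np.int64(374), np.int64(389), 16) w (np.int64(369), np.int64(369), 1)
288 g (np.int64(373), np.int64(389), 17) w -
290 g (np.int64(374), np
[... 1867 characters left out ...]

232 g - w -
234 g - w -
236 g - w -
238 g - w -
240 g - w -
242 g - w -
244 g - w -
246 g - w (np.int64(311), np.int64(319), 9)
248 g - w (np.int64(310), np.int64(319), 10)
250 g - w (np.int64(310), np.int64(319), 10)
252 g (np.int64(344), np.int64(344), 1) w (np.int64(307), np.int64(323), 17)
254 g - w (np.int64(305), np.int64(325), 21)
256 g - w (np.int64(304), np.int64(327), 24)
258 g - w (np.int64(303), np.int64(327), 25)
260 g - w (np.int64(302), np.int64(327), 26)
262 g - w (np.int64(303), np.int64(327), 25)
264 g - w (np.int64(304), np.int64(327), 24)
266 g - w (np.int64(304), np.int64(326), 23)
268 g - w (np.int64(304), np.int64(327), 24)
270 g - w (np.int64(304), np.int64(327), 24)
```

The spout is bare and centred at the expected home height (side row about 246), the tin is upright, and the cap is held 9.9 cm above where it sat. Handing in.

```bash
python3 -c "
from station import monitor,bot
o=monitor.get_obs();print(o['t'],o['joint_vel'].round(3),o['gripper_width']);print(bot.hand_in())"
```

```text
18.9 [-0.001 -0.002  0.001 -0.004  0.001 -0.     0.   ] 0.39514660382400707
the job is handed in; nothing more can be done
None
```

The strainer top is seated in the tin at its expected home height, the brass cap is held upright and still about 10 cm above where it sat, and the job was handed in at 18.9 s with no verdict printed.

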